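# Move the tray divider so the peeler fits

## Task

Slide the divider of the wooden organiser tray towards the flat tin until the empty compartment is long enough for the peeler, but leave the tin where it is. Then lay the peeler flat and lengthwise in that compartment, entirely inside the tray, and let go.

Things in the scene. Friction and masses are not known exactly. Their poses are not given: they have to be found in the camera images.
- tray: Long open tray of light wood, fixed: 132 mm (its x) by 342 mm (its y) outside, 40 mm high; walls and floor 6 mm thick, so 120 by 330 mm inside. Origin at the centre of its underside, z up; y runs along its length towards the end with the flat tin. An upright divider parts it into two compartments: the tin's at +y, an empty one at -y.
- divider_tab (a point): Top centre of the divider's grip tab, 75 mm above the worktop; axes as the tray's. The divider is a wooden board across the tray, 8 mm thick, 35 mm high (45 at the side walls), with a tab at its middle, 40 mm wide (tray x), 12 mm thick (tray y). It slides only along the tray's y, 110 mm to the -y and 120 mm to the +y side of the tray's centre; 2 N move it, it stays where left.
- peeler: Peeler with a black handle and a slim steel end, on the worktop among a teaspoon and a pen: 170 mm long (its x), 25 wide, 18 high. Origin at the middle of its length, on its underside; z up. The handle runs from x = -85 to +20 mm, 24 mm wide, 17 high, centre of mass near x = -25 mm; the steel end is 14 mm wide, 6 high; at rest it leans about 4 degrees. The three lie some 85 mm apart.
- sardine_tin: Flat rounded fish tin, 63 mm (its x) by 105 mm (its y) by 24 mm high, lying flat in the +y compartment of the tray with its short side along the tray. Origin at the centre of its underside, z up.
Things that resemble listed ones, but are neither listed nor needed, are in the scene too. There is more than one size of the peeler; the job needs the larger.

How it is judged:
By the outcome, as a careful person would: the job done as asked, in the order asked, and still so for the second after the job is handed in, with the robot touching nothing.
It also fails if it takes over 48 s, if anything falls off the work surface, if the arm or the gripper's body presses on something with over 40 N, if the wrist force passes 120 N, or if a joint passes its speed limit or range.

## Robot

A 6-joint arm with a two-finger parallel gripper is mounted at the origin on a cart in front of the work surface, level with it; the furniture and walls round the work are solid. World frame = base frame: x ahead of the robot, y to its left, z up, the work surface at z = 0. Lengths are in mm, angles in rad, forces in N, time in s.
With the tool pointing down it reaches from about 350 to 975 mm from the base axis. Payload 7.1 kg.
Tool frame: the origin (TCP) lies on the centre line of the jaws, within the pads' length; the fingertips stand 17 mm ahead of it and the grasp point (between the pads) lies 2 mm behind it (tip_extent is the distance from the TCP to the fingertips, in mm); z points along the fingers, y is the line along which they close (so a half turn about z gives the same grasp; the last joint's range is limited). The gripper opens to 88 mm and grips with 3 to 60 N. Pads are 20 mm wide; open, the fingers measure 115 mm over their backs; the gripper's body (75 mm by 178 mm) begins 61 mm behind the grasp point.
Start: joints at [1.287, 0.423, 1.63, -0, 1.089, -0.019], TCP at [163.541, 603.207, 215.675] pointing down, gripper open.
Joint ranges: [-3, 3], [-0.9, 2.11], [0.09, 2.58], [-1.31, 4.45], [0.11, 2.69], [-2.54, 2.54]. Speed limits (rad/s): [2.39, 2.39, 3.01, 3.14, 3.14, 3.14].

## Interface

Orientations are given as a rotation vector (axis times angle).
In Python, from workcell import get_obs, get_image, camera_model, close_job, look_for, outline_of, pinpoint, tip_extent gives the robot as it stands.
- The arm moves only by the shell command python3 -m jog 'ROWS'. ROWS is text: rows parted by semicolons, each of 7 numbers parted by spaces: the shift along the tool's x, y, z as a fraction of full scale, then the turn, a rotation vector about the tool's x, y, z as a fraction of full scale, then the closure, from -1 (fully open) to 1 (shut). A call has 1 to 8 rows; each row is the pose to reach, as a shift and turn from the pose commanded when the call began, along the tool's axes at that moment; what a row does not reach only later rows make up. Full scale, the value 1, is 0.2 m for a shift and 30 degrees for a turn. A row lasts 1/10 s, in which the tool goes at most 50 mm and 8.59 degrees, less where a joint would pass 70% of its speed; a pose out of reach is approached as far as the arm can. A call with a number of a shift or a turn outside -1 to 1 is refused whole. A call with a gripper value outside its range is refused whole. The fingers move at their own pace and stop on an object; the grip force is fixed at half the most. Time passes only in rows, so rows that repeat a pose let the fingers close. It gives the time, the measured TCP pose, the force, the opening and the grip force at its end, in the units of the state.
- get_obs(): the state, without advancing time (a new reading comes with each control period).
- get_image(name): name is "scene" or "top"; returns the picture (420x560x3 uint8, red, green, blue); there is no depth.
- camera_model(name): a dict with "fx", "fy", "cx", "cy" (pixels), "origin" and "orientation" of the camera in the world. Camera axes: x right, y down, z forward; pixel columns grow to the right and rows downward; lengths in mm; the calibration is good to about 2 mm. A picture is of the moment at which its call begins. camera_model takes no time and is no camera call.
- close_job(): hands the job in; it is judged then, once.
Trained networks look in the newest picture that a camera, given by its name, has taken for a name from the list of things; names that differ only in an ending like _2 or _b are one class to them, and where a whole thing is asked for, a point or a joint stands for the part that bears it (a point fixed in the world has none). Each returns a list of dicts, best first, with "confidence" (0 to 1); they miss things now and then, are a little off and sometimes report something else, mostly with a low value. They report only what shows in the picture. A call takes as long as a camera call. They do not tell look-alikes from the thing itself.
- look_for(target, camera): "xyz" ([x, y, z] in mm, in the coordinates of the camera as it stood for that picture, good to about 4 mm: the middle of the surface that is visible of it).
- outline_of(target, camera): "mask" (420x560 bool, what is visible of it).
- pinpoint(target, camera): "xyz" ([x, y, z] in mm, in the coordinates of the camera as it stood for that picture, good to about 4 mm: a listed point, or the origin of a listed thing).
The state is a dict: "t": time; "qpos": joint angles; "qvel": joint speeds; "joint_torque": joint torques, N m; "ee_pos": TCP position; "orientation": TCP orientation; "ft_force": force on the tool from outside, world axes, zero at the start; "moment": the same for the moment, N m; "width": finger opening in mm; "grasp_force": force on a finger pad.
Only numpy, scipy, OpenCV 4.12 (cv2) and the standard library are available. Lean on these libraries where they do the work, as an engineer would, in place of code of your own. Each camera call takes 0.05 s, during which the arm holds its last target. There are 200 camera calls.

## Working session

There is one attempt and no reset: what is moved stays moved. The work goes in short steps, Python scripts to look and compute and a shell command to move; the robot and the scene stay as the last step left them, time stands still between calls to the robot, and variables do not carry over. Pictures are saved under pics/ and viewed, at most 10 in all, crops included, and the job is handed in when it is done.

```bash
mkdir -p pics
cat > h.py <<'E'
import numpy as np, cv2
from scipy.spatial.transform import Rotation as R
from workcell import *
def rot(o):
    o=np.array(o,float)
    return R.from_rotvec(o).as_matrix() if o.shape==(3,) else (o if o.shape==(3,3) else R.from_quat(o).as_matrix())
def w(cam,p):
    m=camera_model(cam); return rot(m["orientation"])@np.array(p)+np.array(m["origin"])
def px(cam,P):
    m=camera_model(cam); p=rot(m["orientation"]).T@(np.array(P)-np.array(m["origin"]))
    return np.array([m["fx"]*p[0]/p[2]+m["cx"],m["fy"]*p[1]/p[2]+m["cy"]])
def ray(cam,u,v,z):
    m=camera_model(cam); d=rot(m["orientation"])@np.array([(u-m["cx"])/m["fx"],(v-m["cy"])/m["fy"],1]); o=np.array(m["origin"])
    return o+d*(z-o[2])/d[2]
def save(cam,n): 
    im=get_image(cam); cv2.imwrite(f"pics/{n}.png",im[:,:,::-1]); return im
E
python3 - <<'E'
from h import *
np.set_printoptions(precision=1,suppress=True)
a=save("top","top0"); b=save("scene","scene0")
cv2.imwrite("pics/both0.png",cv2.resize(np.hstack([a,b])[:,:,::-1],(800,300)))
for c in ("top","scene"):
    m=camera_model(c); print(c,m)
    for t in ("tray","divider_tab","peeler","sardine_tin"):
        for r in pinpoint(t,c): 
            P=w(c,r["xyz"]); print(t,round(r["confidence"],2),P,px(c,P))
o=get_obs(); print(o["ee_pos"],rot(o["orientation"]),o["ft_force"],o["t"])
E
```

```text
top {'fx': 399.3793319638386, 'fy': 399.3793319638386, 'cx': 278.430042669268, 'cy': 206.2151362252605, 'origin': array([ 299.5,  -84.6, 1260.4]), 'orientation': array([-2.2,  2.1, -0.2])}
tray 0.63 [503.9  78.4  -1.8] [234.3 210.2]
tray 0.22 [493.5  16.4  76.5] [251.6 209.9]
divider_tab 0.67 [488.4  18.9  77.5] [250.6 211.5]
peeler 0.6 [ 543.  -427.4    0.3] [392.6 202.3]
peeler 0.58 [ 437.6 -262.    -0.7] [340.6 233.7]
peeler 0.38 [520.3 200.7   7.3] [196.1 203.6]
sardine_tin 0.79 [518.7 200.2   8.5] [196.1 204.1]
scene {'fx': 535.3111976651752, 'fy': 535.3111976651752, 'cx': 280.36873207541544, 'cy': 215.835498586098, 'origin': array([  -2.7, -984.7, 1067.1]), 'orientation': array([-2.3,  0.6, -0.3])}
tray 0.56 [506.6  77.2  -5.3] [258.8 201. ]
divider_tab 0.89 [497.1  17.3  79. ] [264.9 192.6]
peeler 0.66 [ 548.7 -426.4    2.2] [367.  320.2]
peeler 0.64 [ 441.2 -263.2   -0.3] [294.8 288.7]
peeler 0.54 [526.3 195.5   7.6] [247.7 173.1]
sardine_tin 0.8 [523.5 197.8   6.7] [246.6 173.2]
[163.5 603.2 215.7] [[-1.   0.3 -0. ]
 [ 0.3  1.  -0. ]
 [-0.  -0.  -1. ]] [-0.1 -0.2  0.7] 0.5
```

View pics/top0.png

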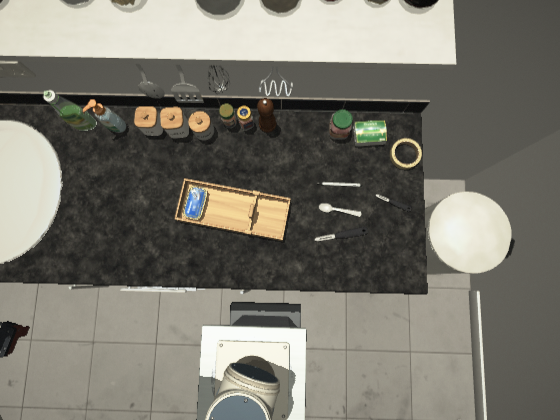

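View pics/scene0.png

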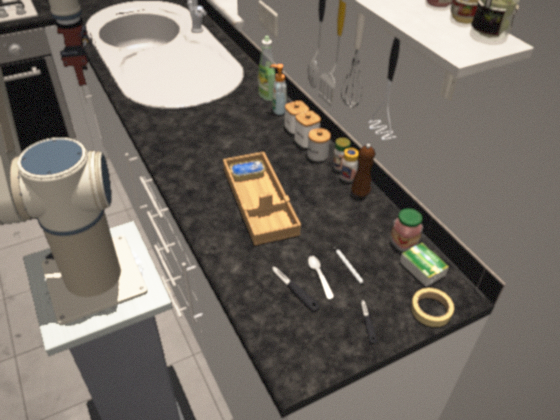

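The top image shows the tray at (233,209) with the blue tin at its left end (196,204) and the divider at (253,210). On the right are a peeler at (340,236), a teaspoon at (340,210), a pen at (340,184) and a smaller peeler at (393,202). The scene image agrees: large peeler (295,288), small one (367,320).

Candidates for the peeler are top (340,236), (393,202), pen (340,184) and spoon (340,210). I expect (340,236), and I'll check its length from the masks.

Run:
```python
from h import *
np.set_printoptions(precision=1,suppress=True)
a=get_image("top"); b=get_image("scene")
A=cv2.resize(a[160:260,290:430],(784,560),interpolation=cv2.INTER_CUBIC)
cv2.imwrite("pics/crop1.png",A[:,:,::-1])
for c in ("top","scene"):
    for t,z in (("peeler",8),("tray",40),("sardine_tin",24),("divider_tab",50)):
        for r in outline_of(t,c):
            k=r["mask"]; vs,us=np.nonzero(k)
            if len(us)<15: continue
            P=np.array([ray(c,u,v,z)[:2] for u,v in zip(us,vs)],np.float32)
            (cx,cy),(s1,s2),an=cv2.minAreaRect(P)
            bx=cv2.boxPoints(((cx,cy),(s1,s2),an))
            e=max([bx[1]-bx[0],bx[2]-bx[1]],key=np.linalg.norm)
            print(c,t,round(r["confidence"],2),len(us),[us.mean(),vs.mean()],"ctr",(cx,cy),"size",s1,s2,"axis deg",np.degrees(np.arctan2(e[1],e[0])))
```

```text
top peeler 0.67 322 [np.float64(344.7453416149068), np.float64(234.03416149068323)] ctr (432.5782470703125, -262.7340087890625) size 25.197402954101562 166.77352905273438 axis deg -77.06714
top peeler 0.59 67 [np.float64(399.5970149253731), np.float64(204.83582089552237)] ctr (534.271240234375, -446.6150817871094) size 63.141963958740234 11.463903427124023 axis deg 70.88621Traceback (most recent call last):
  File "<stdin>", line 11, in <module>
  File "h.py", line 13, in ray
    m=camera_model(cam); d=rot(m["orientation"])@np.array([(u-m["cx"])/m["fx"],(v-m["cy"])/m["fy"],1]); o=np.array(m["origin"])
ValueError: time passes only in moves, steps and waits
```

View pics/crop1.png

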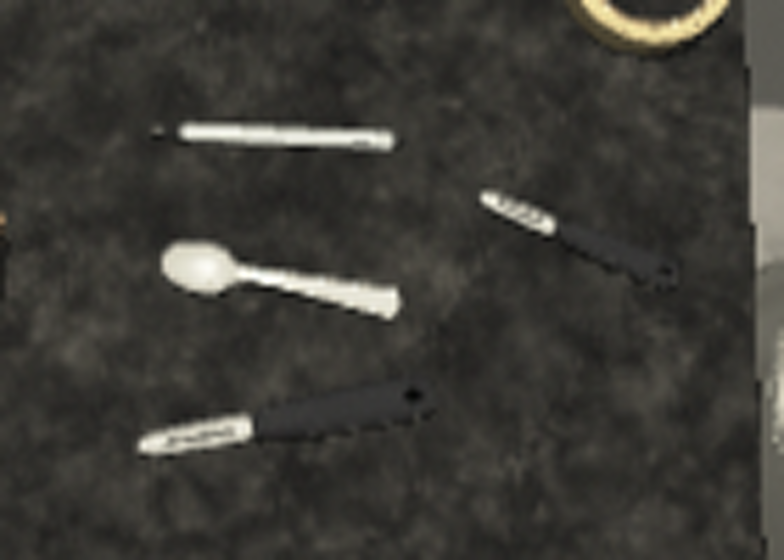

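The crop shows the large peeler at the bottom: steel at crop (195,435), handle to (430,395). Its mask measures 167 mm, so it is the 170 mm one. The smaller one is at crop (580,235).

```bash
sed -i 's/^def rot/import functools\n_cm=camera_model\ncamera_model=functools.lru_cache(None)(_cm)\ndef rot/' h.py
python3 - <<'E'
from h import *
np.set_printoptions(precision=1,suppress=True)
for c in ("top","scene"):
    get_image(c)
    for t,z in (("peeler",8),("tray",40),("sardine_tin",24),("divider_tab",50)):
        for r in outline_of(t,c):
            k=r["mask"]; vs,us=np.nonzero(k)
            if len(us)<15: continue
            P=np.array([ray(c,u,v,z)[:2] for u,v in zip(us,vs)],np.float32)
            (cx,cy),(s1,s2),an=cv2.minAreaRect(P)
            bx=cv2.boxPoints(((cx,cy),(s1,s2),an))
            e=max([bx[1]-bx[0],bx[2]-bx[1]],key=np.linalg.norm)
            print(c,t,round(r["confidence"],2),len(us),np.array([us.mean(),vs.mean()]),"ctr",np.array([cx,cy]),"size",round(s1),round(s2),"axis deg",np.degrees(np.arctan2(e[1],e[0])))
            if t=="tray": print(bx)
a=get_image("top")[165:255,165:305]
cv2.imwrite("pics/crop2.png",cv2.resize(a,(784,504),interpolation=cv2.INTER_CUBIC)[:,:,::-1])
E
```

```text
top peeler 0.59 315 [346.  233.7] ctr [ 435.4 -263.6] size 26 164 axis deg -78.92582
top peeler 0.47 98 [399.7 204.9] ctr [ 538.5 -437.6] size 91 15 axis deg 67.51721
top tray 0.92 4102 [238.9 210.4] ctr [501.2  78.6] size 344 137 axis deg 80.74088
[[ 405.9  -80.4]
 [ 541.1 -102.4]
 [ 596.5  237.5]
 [ 461.3  259.6]]
top sardine_tin 0.81 655 [194.8 202.8] ctr [520.2 200.8] size 66 109 axis deg -11.860108
top divider_tab 0.73 212 [251.9 212.5] ctr [491.1  17.3] size 20 136 axis deg -9.22011
scene peeler 0.9 419 [298.8 291.3] ctr [ 441.2 -265.8] size 24 166 axis deg -79.485
scene peeler 0.59 276 [368.7 324.2] ctr [ 546.9 -432. ] size 117 20 axis deg 67.17737
scene tray 0.76 3727 [263.3 202.7] ctr [502.2  60.1] size 379 146 axis deg 80.16608
[[ 397.9 -114.2]
 [ 541.8 -139.1]
 [ 606.5  234.4]
 [ 462.7  259.3]]
scene tray 0.74 570 [247.1 169.3] ctr [518.3 176.6] size 85 104 axis deg -12.213211
[[458.3 145.9]
 [560.2 123.8]
 [578.3 207.3]
 [476.4 229.4]]
scene sardine_tin 0.87 577 [247.4 169.3] ctr [526.9 194.1] size 87 106 axis deg -13.76322
scene sardine_tin 0.34 578 [266.2 204.3] ctr [508.6  34.5] size 82 140 axis deg -10.330312
scene divider_tab 0.7 474 [266.4 204.8] ctr [495.7   7.9] size 75 131 axis deg -7.994123
scene divider_tab 0.23 562 [247.3 169.3] ctr [513.9 165.1] size 83 105 axis deg -11.72871
```

View pics/crop2.png

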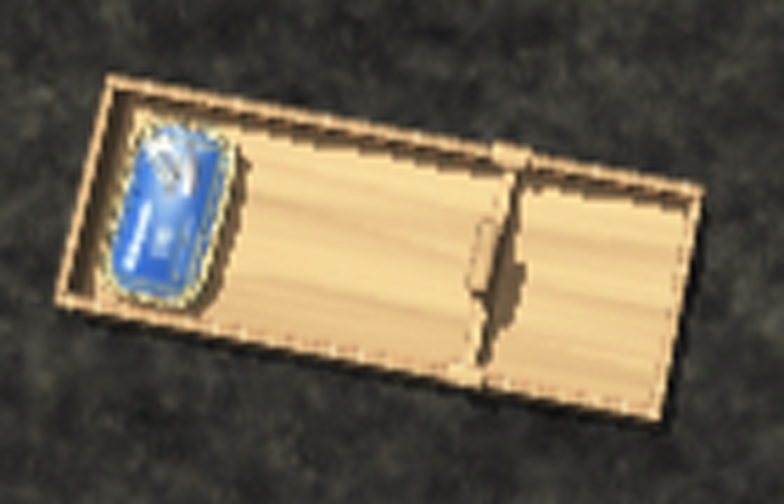

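The crop shows the tray rim corners at crop px (110,75), (55,300), (660,418) and (702,190). The tin sits about 11 mm from the left end wall, and the divider tab is at (482,255).

```bash
cat >> h.py <<'E'
def go(P,yaw=None):
    "print the shift (fractions, tool axes) and turn about z for TCP at P with tool y at yaw deg, tool down"
    o=get_obs(); M=rot(o["orientation"]); d=M.T@(np.array(P)-np.array(o["ee_pos"]))/200
    cur=np.degrees(np.arctan2(M[1,1],M[0,1]))
    t=0 if yaw is None else -(((yaw-cur)+90)%180-90)/30
    print("t",round(o["t"],2),"pos",np.round(o["ee_pos"],1),"yaw",round(cur,2),"z",np.round(M[:,2],3),"w",round(o["width"],1),"F",np.round(o["ft_force"],1),"q",np.round(o["qpos"],2))
    print("-> shift",np.round(d,3),"turn z",round(t,3))
E
python3 - <<'E'
from h import *
np.set_printoptions(precision=1,suppress=True)
C=np.array([ray("top",(u+.5)/5.6+165-.5,(v+.5)/5.6+165-.5,40)[:2] for u,v in [(110,75),(55,300),(660,418),(702,190)]])
print(C,C.mean(0))
print(np.linalg.norm(np.diff(C,axis=0,append=C[:1]),axis=1)); 
a=C[0]-C[3];b=C[1]-C[2]
print(np.degrees([np.arctan2(a[1],a[0]),np.arctan2(b[1],b[0])]), ray("top",482/5.6+164.5,255/5.6+164.5,75))
go([492,18,150],80.5)
E
```

```text
[[595.6 236. ]
 [467.  257.5]
 [411.3 -78.7]
 [538.7 -98.5]] [503.1  79.1]
[130.3 340.8 129.  339.3]
[80.4 80.6] [493.3  19.5  75. ]
t 1.25 pos [163.5 603.2 215.6] yaw 74.83 z [ 0. -0. -1.] w 87.9 F [ 0.3 -0.1  1.3] q [ 1.3  0.4  1.6 -0.   1.1 -0. ]
-> shift [-2.4 -2.4  0.3] turn z -0.189
```

```bash
python3 -m jog '-0.9 -0.9 0 0 0 -0.19 -1; -0.9 -0.9 0 0 0 -0.19 -1; -0.9 -0.9 0 0 0 -0.19 -1; -0.9 -0.9 0 0 0 -0.19 -1; -0.9 -0.9 0 0 0 -0.19 -1; -0.9 -0.9 0 0 0 -0.19 -1; -0.9 -0.9 0 0 0 -0.19 -1'
python3 -c "
from h import *
go([492,18,150],80.5)"
```

```text
t: 1.95
ee_pos: [290.9, 381.7, 216.0]
orientation: [0.264, 3.13, 0.001]
ft_force: [-0.1, -0.3, 0.1]
width: 88.1
grasp_force: 0.0
t 1.95 pos [290.9 381.7 216. ] yaw 80.36 z [ 0.     0.001 -1.   ] w 88.1 F [-0.1 -0.3  0.1] q [ 0.89  0.21  1.94  0.    0.99 -0.51]
-> shift [-1.296 -1.625  0.329] turn z -0.005
```

```bash
python3 -m jog '-0.7 -0.9 0.1 0 0 0 -1; -0.7 -0.9 0.1 0 0 0 -1; -0.7 -0.9 0.1 0 0 0 -1; -0.7 -0.9 0.1 0 0 0 -1; -0.7 -0.9 0.1 0 0 0 -1; -0.7 -0.9 0.1 0 0 0 -1; -0.7 -0.9 0.1 0 0 0 -1'
python3 -c "
from h import *
go([492.5,18.5,130],80.5)"
```

```text
t: 2.65
ee_pos: [399.0, 182.7, 195.7]
orientation: [0.26, 3.131, 0.001]
ft_force: [-0.1, -0.8, 0.4]
width: 87.7
grasp_force: 0.0
t 2.65 pos [399.  182.7 195.7] yaw 80.49 z [ 0.     0.001 -1.   ] w 87.7 F [-0.1 -0.8  0.4] q [ 0.4   0.18  2.04  0.    0.92 -1.  ]
-> shift [-0.597 -0.733  0.328] turn z -0.0
```

```bash
python3 -m jog '-0.6 -0.73 0.3 0 0 0 -1; -0.6 -0.73 0.3 0 0 0 -1; -0.6 -0.73 0.3 0 0 0 -1; -0.6 -0.73 0.3 0 0 0 -1; -0.6 -0.73 0.3 0 0 0 -1; -0.6 -0.73 0.3 0 0 0 -0.4; -0.6 -0.73 0.3 0 0 0 -0.4'
python3 - <<'E'
from h import *
go([492.5,18.5,65],80.5)
for c in ("top","scene"):
    get_image(c)
    for t in ("divider_tab","sardine_tin"):
        for r in pinpoint(t,c): print(c,t,round(r["confidence"],2),np.round(w(c,r["xyz"]),1))
save("scene","scene1")
cv2.imwrite("pics/crop3.png",cv2.resize(get_image("scene")[100:270,170:380],(741,600))[:,:,::-1])
E
```

```text
t: 3.35
ee_pos: [492.6, 19.9, 135.8]
orientation: [-0.256, -3.131, -0.0]
ft_force: [-0.9, 0.2, -0.8]
width: 74.9
grasp_force: 0.0
t 3.35 pos [492.6  19.9 135.8] yaw 80.64 z [-0.  0. -1.] w 74.9 F [-0.9  0.2 -0.8] q [ 0.02  0.35  1.98  0.    0.82 -1.39]
-> shift [-0.001 -0.007  0.354] turn z 0.005
top divider_tab 0.28 [524.  201.4   9.6]
scene divider_tab 0.88 [496.5  14.4  76.2]
scene sardine_tin 0.75 [523.9 199.2   9.6]
```

View pics/crop3.png

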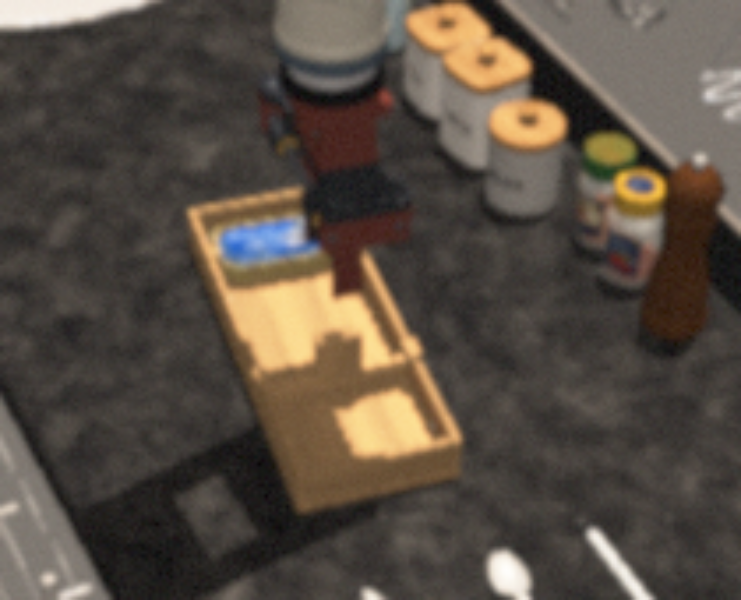

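The crop shows the fingers poised above the divider tab (crop (340,350)), with the tin untouched at (265,240). Next I descend, then close.

```bash
python3 -m jog '0 0 0.2 0 0 0 -0.4; 0 0 0.35 0 0 0 -0.4; 0 0 0.35 0 0 0 -0.4; 0 0 0.35 0 0 0 -0.4'
python3 -m jog '0 0 0 0 0 0 0.2; 0 0 0 0 0 0 0.6; 0 0 0 0 0 0 1; 0 0 0 0 0 0 1; 0 0 0 0 0 0 1; 0 0 0 0 0 0 1; 0 0 0 0 0 0 1; 0 0 0 0 0 0 1'
```

```text
t: 4.15
ee_pos: [492.8, 18.0, 65.8]
orientation: [-0.259, -3.13, 0.0]
ft_force: [0.5, -0.3, 0.0]
width: 61.4
grasp_force: 0.0
t: 4.95
ee_pos: [493.0, 18.0, 65.7]
orientation: [-0.259, -3.131, 0.0]
ft_force: [-0.3, -0.8, 1.0]
width: 11.2
grasp_force: 30.0
```

Gripped: the width of 11 mm matches the 12 mm tab. Now I slide it about 105 mm towards the tin, to s ≈ +44. The near edge of the tin is at ≈ +91.

```bash
python3 -m jog '0 0.07 0 0 0 0 1; 0 0.15 0 0 0 0 1; 0 0.23 0 0 0 0 1; 0 0.31 0 0 0 0 1; 0 0.39 0 0 0 0 1; 0 0.47 0 0 0 0 1; 0 0.525 0 0 0 0 1; 0 0.525 0 0 0 0 1'
python3 -m jog '0 0 0 0 0 0 0.6; 0 0 0 0 0 0 0.4; 0 0 0 0 0 0 0.3; 0 0 0 0 0 0 0.3; 0 0 -0.2 0 0 0 0.2; 0 0 -0.5 0 0 0 0; 0 0 -0.5 0 0 0 -0.2; 0 0 -0.5 0 0 0 -0.2'
python3 -c "
from h import *
go([492.5,18.5,165],11)"
```

```text
t: 5.75
ee_pos: [510.4, 123.4, 65.7]
orientation: [0.257, 3.131, 0.001]
ft_force: [-2.2, 2.0, 4.5]
width: 11.2
grasp_force: 30.0
t: 6.55
ee_pos: [511.7, 121.6, 167.7]
orientation: [0.26, 3.126, 0.002]
ft_force: [1.1, -0.8, 0.3]
width: 52.1
grasp_force: 0.0
t 6.55 pos [511.7 121.6 167.7] yaw 80.5 z [ 0.005  0.001 -1.   ] w 52.1 F [ 1.1 -0.8  0.3] q [ 0.21  0.34  1.89 -0.    0.91 -1.19]
-> shift [ 0.01  -0.524  0.012] turn z 2.317
```

```bash
python3 -m jog '0 -0.9 0 0 0 0.95 -0.3; 0 -0.9 0 0 0 0.95 -0.3; 0 -0.9 0 0 0 0.95 -0.3; 0 -0.9 0 0 0 0.95 -0.3; 0 -0.9 0 0 0 0.95 -0.3; 0 -0.9 0 0 0 0.95 -0.3'
python3 -c "
from h import *
go([444,-287.5,110],11.3)"
```

```text
t: 7.15
ee_pos: [479.6, -56.3, 164.3]
orientation: [-1.023, -2.968, 0.0]
ft_force: [-0.2, 0.4, -0.0]
width: 57.0
grasp_force: 0.0
t 7.15 pos [479.6 -56.3 164.3] yaw 51.94 z [-0.002  0.001 -1.   ] w 57.0 F [-0.2  0.4 -0. ] q [-0.14  0.29  1.98  0.    0.88 -1.05]
-> shift [-0.573 -1.02   0.271] turn z 1.355
```

```bash
python3 -m jog '-0.5 -0.9 0.05 0 0 0.95 -0.3; -0.5 -0.9 0.05 0 0 0.95 -0.3; -0.5 -0.9 0.05 0 0 0.95 -0.3; -0.5 -0.9 0.05 0 0 0.95 -0.3; -0.5 -0.9 0.05 0 0 0.95 -0.3; -0.5 -0.9 0.05 0 0 0.95 -0.3'
python3 - <<'E'
from h import *
go([444,-287.5,110],11.3)
for c in ("top","scene"):
    get_image(c)
    for r in pinpoint("peeler",c): print(c,round(r["confidence"],2),np.round(w(c,r["xyz"]),1))
    for r in outline_of("peeler",c):
        vs,us=np.nonzero(r["mask"])
        if len(us)<15: continue
        P=np.array([ray(c,u,v,8)[:2] for u,v in zip(us,vs)],np.float32)
        (cx,cy),s,an=cv2.minAreaRect(P); l=cv2.fitLine(P,cv2.DIST_L2,0,.01,.01).ravel()
        print(c,"mask",np.round([cx,cy],1),np.round(s),"axis",np.degrees(np.arctan2(l[1],l[0])),"line pt",l[2:])
    for t in ("divider_tab","sardine_tin","tray"):
        for r in pinpoint(t,c): print(c,t,round(r["confidence"],2),np.round(w(c,r["xyz"]),1))
E
```

```text
t: 7.75
ee_pos: [448.6, -259.2, 154.8]
orientation: [-1.722, -2.626, -0.0]
ft_force: [-0.4, 0.5, 0.3]
width: 57.2
grasp_force: 0.0
t 7.75 pos [ 448.6 -259.2  154.8] yaw 23.5 z [-0.001  0.001 -1.   ] w 57.2 F [-0.4  0.5  0.3] q [-0.55  0.35  1.91  0.    0.88 -0.96]
-> shift [-0.121 -0.077  0.224] turn z 0.407
top divider_tab 0.49 [511.  122.6  80. ]
top sardine_tin 0.89 [520.5 198.2   7.2]
top sardine_tin 0.7 [508.5 122.9  77.4]
top tray 0.68 [505.   80.5   1.3]
scene 0.57 [ 439.9 -260.     0.8]
scene 0.48 [ 548.4 -428.3    4. ]
scene mask [ 547.1 -430.8] [115.  19.] axis 68.11466 line pt [ 542.7711  -440.87054]
scene mask [ 441.3 -266.5] [ 28. 167.] axis -77.74608 line pt [ 442.6885 -279.0261]
scene divider_tab 0.65 [516.3 119.9  79.5]
scene sardine_tin 0.72 [521.6 197.5   7.5]
scene tray 0.68 [504.2  79.1  -4. ]
```

The divider reads s ≈ 44 and the tin hasn't moved. Next I lower onto the peeler handle.

```bash
python3 -m jog '-0.125 -0.078 0.2 0 0 0.4 -0.3; -0.125 -0.078 0.4 0 0 0.4 -0.3; -0.125 -0.078 0.4 0 0 0.4 -0.3; -0.125 -0.078 0.4 0 0 0.4 -0.3; -0.125 -0.078 0.4 0 0 0.4 -0.3'
python3 - <<'E'
from h import *
go([443,-287.5,20],11.5)
a=get_image("scene")[240:350,230:400]; b=get_image("top")[180:290,290:400]
cv2.imwrite("pics/crop4.png",np.hstack([cv2.resize(a,(480,311)),cv2.resize(b,(311,311))])[:,:,::-1])
E
```

```text
t: 8.85
ee_pos: [445.4, -288.9, 77.3]
orientation: [1.984, 2.433, 0.0]
ft_force: [-0.5, 0.5, -0.2]
width: 57.1
grasp_force: 0.0
t 8.85 pos [ 445.4 -288.9   77.3] yaw 11.62 z [ 0.002 -0.001 -1.   ] w 57.1 F [-0.5  0.5 -0.2] q [-0.6   0.49  1.92  0.    0.72 -0.8 ]
-> shift [ 0.01  -0.011  0.287] turn z 0.004
```

View pics/crop4.png

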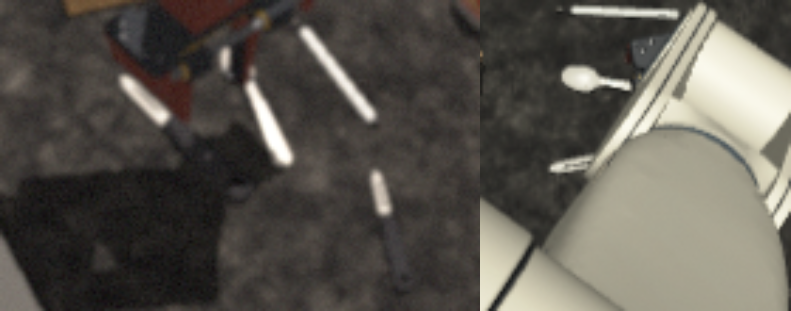

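The fingers (left crop, (185,115) and (245,75)) are lined up either side of the peeler handle, and the spoon at (265,120) is clear. I'll narrow to 48 mm and descend.

```bash
python3 -m jog '0.01 -0.011 0.1 0 0 0 -0.1; 0.01 -0.011 0.2 0 0 0 -0.1; 0.01 -0.011 0.28 0 0 0 -0.1; 0.01 -0.011 0.285 0 0 0 -0.1; 0.01 -0.011 0.285 0 0 0 -0.1; 0.01 -0.011 0.285 0 0 0 -0.1'
python3 -m jog '0 0 0 0 0 0 0.2; 0 0 0 0 0 0 0.5; 0 0 0 0 0 0 1; 0 0 0 0 0 0 1; 0 0 0 0 0 0 1; 0 0 0 0 0 0 1'
```

```text
t: 9.55
ee_pos: [442.7, -287.5, 20.0]
orientation: [1.985, 2.432, 0.0]
ft_force: [-0.0, 0.1, 0.2]
width: 48.1
grasp_force: 0.0
t: 10.15
ee_pos: [441.8, -287.0, 18.6]
orientation: [-1.987, -2.433, 0.0]
ft_force: [0.6, 0.5, 0.3]
width: 4.1
grasp_force: 0.0
```

It closed to 4 mm, so the handle was missed. I'll look before doing anything else.

Run:
```python
from h import *
go([443,-287.5,20],11.5)
im=get_image("scene")
print(px("scene",[442,-287,10]))
for r in pinpoint("peeler","scene"): print(round(r["confidence"],2),np.round(w("scene",r["xyz"]),1))
for r in outline_of("peeler","scene"):
        vs,us=np.nonzero(r["mask"])
        if len(us)<15: continue
        P=np.array([ray("scene",u,v,8)[:2] for u,v in zip(us,vs)],np.float32)
        (cx,cy),s,an=cv2.minAreaRect(P); l=cv2.fitLine(P,cv2.DIST_L2,0,.01,.01).ravel()
        print("mask",np.round([cx,cy],1),np.round(s),"axis",np.degrees(np.arctan2(l[1],l[0])),"line pt",l[2:])
cv2.imwrite("pics/crop5.png",cv2.resize(np.clip(im[250:350,230:380]*1.8,0,255).astype(np.uint8),(750,500),interpolation=cv2.INTER_CUBIC)[:,:,::-1])
```

```text
t 10.15 pos [ 441.8 -287.    18.6] yaw 11.53 z [-0.  0. -1.] w 4.1 F [0.6 0.5 0.3] q [-0.6   0.6   1.94 -0.    0.6  -0.8 ]
-> shift [-0.004  0.005 -0.007] turn z 0.001
[299.86331586 292.81186021]
0.77 [ 441.8 -259.7   -1.4]
0.67 [ 548.1 -428.9    3.7]
mask [ 547.  -432.1] [117.  16.] axis 67.86642 line pt [ 542.7448  -441.30264]
mask [ 448.  -297.7] [ 26. 101.] axis -77.0363 line pt [ 447.2157  -304.01038]
```

View pics/crop5.png

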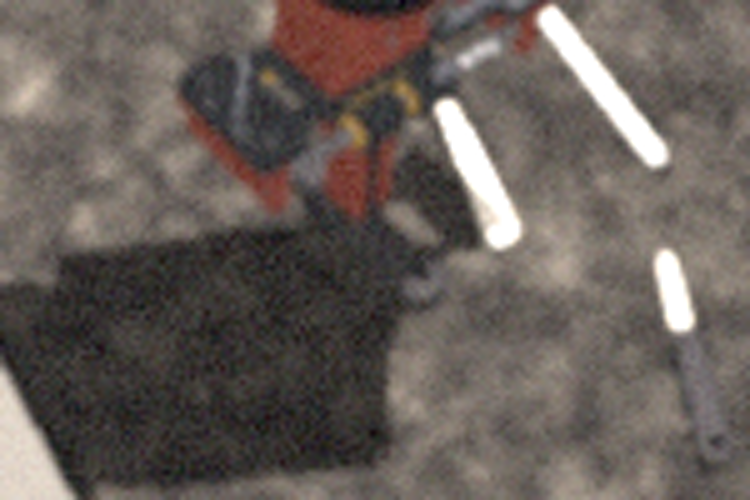

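```bash
python3 -m jog '0 0 -0.1 0 0 0 1; 0 0 -0.3 0 0 0 1; 0 0 -0.4 0 0 0 1; 0 0 -0.4 0 0 0 1'
python3 - <<'E'
from h import *
import workcell
print("tip", workcell.tip_extent() if callable(workcell.tip_extent) else workcell.tip_extent)
go([443,-287.5,20],11.5)
im=get_image("scene")
for r in pinpoint("peeler","scene"): print(round(r["confidence"],2),np.round(w("scene",r["xyz"]),1))
for r in outline_of("peeler","scene"):
        vs,us=np.nonzero(r["mask"])
        if len(us)<15: continue
        P=np.array([ray("scene",u,v,8)[:2] for u,v in zip(us,vs)],np.float32)
        (cx,cy),s,an=cv2.minAreaRect(P); l=cv2.fitLine(P,cv2.DIST_L2,0,.01,.01).ravel()
        print("mask",np.round([cx,cy],1),np.round(s),"axis",np.degrees(np.arctan2(l[1],l[0])),"line pt",l[2:])
cv2.imwrite("pics/crop6.png",cv2.resize(np.clip(im[230:350,210:380]*1.8,0,255).astype(np.uint8),(765,540),interpolation=cv2.INTER_CUBIC)[:,:,::-1])
E
```

```text
t: 10.7
ee_pos: [443.6, -288.2, 101.4]
orientation: [1.984, 2.429, 0.001]
ft_force: [-0.1, -0.1, -0.5]
width: 0.1
grasp_force: 0.0
tip 17.0
t 10.7 pos [ 443.6 -288.2  101.4] yaw 11.53 z [ 0.005 -0.003 -1.   ] w 0.1 F [-0.1 -0.1 -0.5] q [-0.6   0.45  1.92  0.    0.77 -0.8 ]
-> shift [ 0.005 -0.004  0.407] turn z 0.001
0.83 [ 439.5 -262.5    0.7]
0.71 [ 546.8 -431.5    1.7]
mask [ 439.9 -263.9] [ 26. 170.] axis -77.94434 line pt [ 442.1899 -277.145 ]
mask [ 545.3 -433.3] [114.  18.] axis 69.59171 line pt [ 542.07983 -445.60168]
```

View pics/crop6.png

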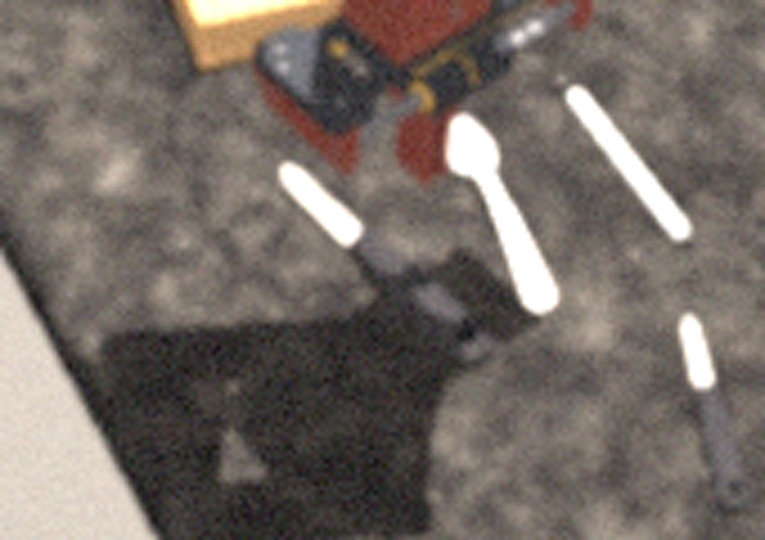

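Run:
```python
from h import *
im=get_image("scene")
for P in ([443.6,-288,84],[443.6,-288,101],[443.6,-288,160],[443.6,-288,8],[439.5,-262.5,8]):
    p=px("scene",P); print(P,np.round(p,1),"crop6",np.round((p-[210,230])*4.5))
vis=cv2.resize(im[180:340,220:380],(600,600),interpolation=cv2.INTER_CUBIC)
vis=np.clip(vis*1.6,0,255).astype(np.uint8)
for P,c in (([443.6,-288,84],(0,255,0)),([443.6,-288,160],(255,255,0)),([443.6,-288,8],(0,255,255))):
    p=(px("scene",P)-[220,180])*3.75; cv2.circle(vis,tuple(int(x) for x in p),5,c,2)
cv2.imwrite("pics/crop7.png",vis[:,:,::-1])
for r in look_for("peeler","scene"): print(round(r["confidence"],2),np.round(w("scene",r["xyz"]),1))
```

```text
[443.6, -288, 84] [302.  273.6] crop6 [414. 196.]
[443.6, -288, 101] [302.4 269. ] crop6 [416. 175.]
[443.6, -288, 160] [303.6 252.1] crop6 [421. 100.]
[443.6, -288, 8] [300.6 293.4] crop6 [408. 285.]
[439.5, -262.5, 8] [294.2 286.7] crop6 [379. 255.]
0.87 [ 437.4 -287.9   14.9]
0.58 [ 541.4 -447.3   13.2]
```

View pics/crop7.png

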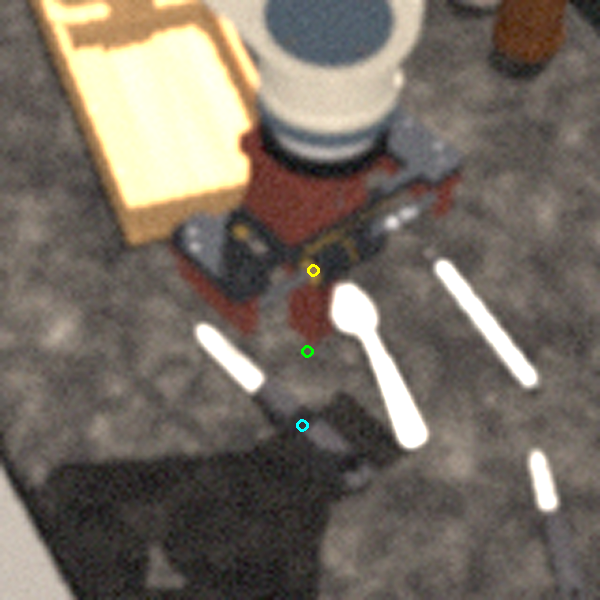

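The peeler hasn't moved, and the visible fingertips (crop7 (310,335)) sit about 4 px above the expected point (307,351). That means the tips end roughly 14 mm higher than nominal and closed just over the handle. I'll reopen, go back down and feel for the surface in small steps.

```bash
python3 -m jog '0 0 0 0 0 0 -0.1; 0 0 0.1 0 0 0 -0.1; 0 0 0.2 0 0 0 -0.1; 0 0 0.3 0 0 0 -0.1; 0 0 0.4 0 0 0 -0.1; 0 0 0.4 0 0 0 -0.1; 0 0 0.405 0 0 0 -0.1; 0 0 0.405 0 0 0 -0.1'
python3 -m jog '0 0 0.01 0 0 0 -0.1; 0 0 0.01 0 0 0 -0.1'
```

```text
t: 11.75
ee_pos: [442.1, -287.2, 18.2]
orientation: [1.987, 2.433, 0.0]
ft_force: [-0.4, -0.1, 0.4]
width: 48.1
grasp_force: 0.0
t: 11.95
ee_pos: [442.1, -287.2, 16.2]
orientation: [1.986, 2.433, 0.0]
ft_force: [-0.4, 0.8, 0.7]
width: 48.4
grasp_force: 0.0
```

```bash
python3 -c "
from h import *
go([443,-287.5,20],11.5)
im=get_image('scene')
p=px('scene',[443,-287.5,2])
print(p)
for e in (24,-24):
  q=[443+e*np.cos(np.radians(11.5)),-287.5+e*np.sin(np.radians(11.5))]
  print(np.round((px('scene',q+[1])-[260,250])*8,0),np.round((px('scene',q+[17])-[260,250])*8,0))
cv2.imwrite('pics/crop8.png',cv2.resize(np.clip(im[250:325,260:350]*2.,0,255).astype(np.uint8),(720,600),interpolation=cv2.INTER_CUBIC)[:,:,::-1])
"
```

```text
t 11.95 pos [ 442.1 -287.2   16.2] yaw 11.53 z [ 0.001 -0.001 -1.   ] w 48.4 F [-0.4  0.8  0.7] q [-0.6   0.6   1.94 -0.    0.6  -0.8 ]
-> shift [-0.002  0.004 -0.019] turn z 0.001
[300.16702455 294.80400281]
[379. 323.] [382. 290.]
[262. 399.] [264. 367.]
```

View pics/crop8.png

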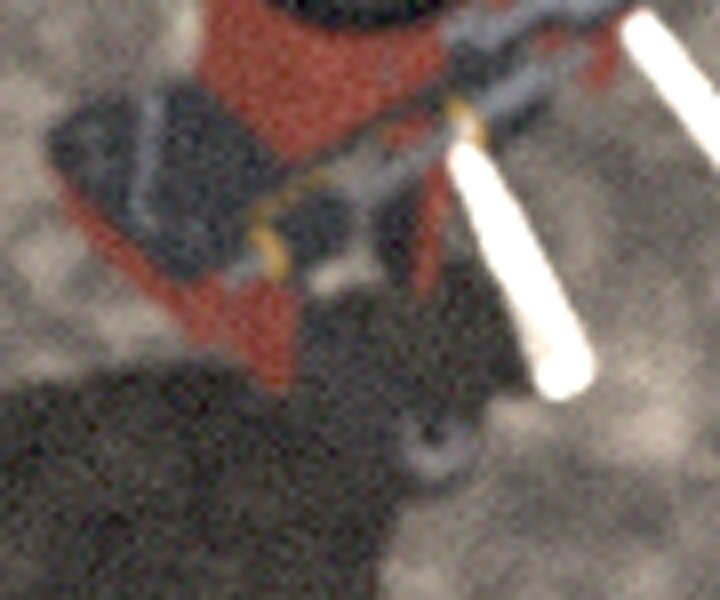

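Crop8 shows the fingers straddling the handle, with tips at (283,390) and (425,290), which fits tips about 10 mm above the worktop. The nominal tip height is already −1 mm with no force. That was the last picture allowed, so I continue by numbers and step down while watching the force.

```bash
python3 -m jog '0 0 0.015 0 0 0 -0.1; 0 0 0.015 0 0 0 -0.1'
python3 -m jog '0 0 0.01 0 0 0 -0.1; 0 0 0.01 0 0 0 -0.1'
```

```text
t: 12.2
ee_pos: [441.7, -286.9, 12.6]
orientation: [-1.987, -2.433, 0.0]
ft_force: [0.4, 0.3, 0.4]
width: 48.6
grasp_force: 0.0
t: 12.4
ee_pos: [441.7, -286.9, 10.4]
orientation: [-1.987, -2.433, 0.0]
ft_force: [0.5, -0.5, 0.5]
width: 48.4
grasp_force: 0.0
```

```bash
python3 -m jog '0 0 0.01 0 0 0 -0.1; 0 0 0.01 0 0 0 -0.1'
python3 -m jog '0 0 0.01 0 0 0 -0.1; 0 0 0.01 0 0 0 -0.1'
```

```text
t: 12.6
ee_pos: [441.7, -286.9, 8.4]
orientation: [-1.987, -2.433, 0.0]
ft_force: [-0.3, 0.5, 0.1]
width: 48.2
grasp_force: 0.0
t: 12.8
ee_pos: [441.7, -286.9, 6.4]
orientation: [-1.987, -2.433, 0.0]
ft_force: [-0.8, -0.2, -0.2]
width: 48.3
grasp_force: 0.0
```

```bash
python3 -m jog '0 0 0 0 0 0 0.2; 0 0 0 0 0 0 0.3; 0 0 0 0 0 0 0.4; 0 0 0 0 0 0 0.4; 0 0 0 0 0 0 0.4'
```

```text
t: 13.3
ee_pos: [441.9, -287.0, 6.7]
orientation: [1.987, 2.433, 0.0]
ft_force: [0.4, 0.3, 0.5]
width: 26.2
grasp_force: 0.0
```

```bash
python3 -m jog '0 0 0 0 0 0 0.6; 0 0 0 0 0 0 0.8; 0 0 0 0 0 0 1; 0 0 0 0 0 0 1'; python3 -c "
from h import *
get_image('scene')
for r in pinpoint('peeler','scene'): print(round(r['confidence'],2),np.round(w('scene',r['xyz']),1))"
```

```text
t: 13.7
ee_pos: [444.5, -288.2, 8.5]
orientation: [1.984, 2.429, 0.002]
ft_force: [2.9, 2.5, 12.3]
width: 1.1
grasp_force: 7.0
0.53 [ 438.3 -261.9   -3.5]
0.5 [ 548.9 -427.8    2.6]
```

The width is 1.1 mm with 12 N upwards. The tips slid up over the rounded handle, so they are still higher than the readings suggest. I'll raise, reopen and descend until the worktop is felt.

```bash
python3 -m jog '0 0 -0.1 0 0 0 1; 0 0 -0.15 0 0 0 0.5; 0 0 -0.15 0 0 0 -0.1; 0 0 -0.15 0 0 0 -0.1; 0 0 -0.15 0 0 0 -0.1; 0 0 -0.15 0 0 0 -0.1; 0 0 -0.15 0 0 0 -0.1; 0 0 -0.15 0 0 0 -0.1'
python3 - <<'E'
from h import *
go([443,-287.5,8],11.5)
for c in ("scene","top"):
    get_image(c)
    for r in pinpoint("peeler",c): print(c,round(r["confidence"],2),np.round(w(c,r["xyz"]),1))
    for r in outline_of("peeler",c):
        vs,us=np.nonzero(r["mask"])
        if len(us)<15: continue
        P=np.array([ray(c,u,v,8)[:2] for u,v in zip(us,vs)],np.float32)
        (cx,cy),s,an=cv2.minAreaRect(P); l=cv2.fitLine(P,cv2.DIST_L2,0,.01,.01).ravel()
        print("mask",np.round([cx,cy],1),np.round(s),"axis",np.degrees(np.arctan2(l[1],l[0])),"line pt",l[2:])
E
```

```text
t: 14.6
ee_pos: [441.6, -286.9, 36.3]
orientation: [-1.987, -2.433, 0.0]
ft_force: [-1.2, 0.2, -0.3]
width: 48.0
grasp_force: 0.0
t 14.6 pos [ 441.6 -286.9   36.3] yaw 11.53 z [-0.  0. -1.] w 48.0 F [-1.2  0.2 -0.3] q [-0.6   0.56  1.94 -0.    0.64 -0.8 ]
-> shift [-0.004  0.006  0.142] turn z 0.001
scene 0.79 [ 438.5 -260.9    2.7]
scene 0.54 [ 545.9 -429.3    2.3]
mask [ 447.8 -307.3] [26. 83.] axis -80.87744 line pt [ 448.70663 -310.01898]
mask [ 546.6 -433.6] [115.  20.] axis 68.33159 line pt [ 541.09656 -445.54807]
top 0.74 [ 545.8 -423.3   -1.5]
mask [ 541.2 -428. ] [111.  15.] axis 69.3288 line pt [ 538.8209  -435.16855]
```

```bash
python3 -m jog '0 0 0.1 0 0 0 -0.1; 0 0 0.15 0 0 0 -0.1; 0 0 0.155 0 0 0 -0.1; 0 0 0.16 0 0 0 -0.1'
python3 -m jog '0 0 0.01 0 0 0 -0.1; 0 0 0.015 0 0 0 -0.1; 0 0 0.015 0 0 0 -0.1'
```

```text
t: 15.3
ee_pos: [441.7, -286.9, 4.5]
orientation: [-1.987, -2.433, 0.0]
ft_force: [0.1, -0.5, -0.6]
width: 48.5
grasp_force: 0.0
t: 15.6
ee_pos: [442.0, -287.1, 1.9]
orientation: [1.987, 2.433, 0.0]
ft_force: [-0.7, 0.7, 0.4]
width: 48.1
grasp_force: 0.0
```

```bash
python3 -m jog '0 0 0.01 0 0 0 -0.1; 0 0 0.01 0 0 0 -0.1'
```

```text
t: 15.8
ee_pos: [441.8, -287.0, -0.3]
orientation: [-1.987, -2.433, 0.0]
ft_force: [0.5, 0.5, -0.1]
width: 48.2
grasp_force: 0.0
```

```bash
python3 -m jog '0 0 0.01 0 0 0 -0.1; 0 0 0.01 0 0 0 -0.1'
```

```text
t: 16.0
ee_pos: [441.7, -286.9, -2.5]
orientation: [-1.987, -2.433, 0.0]
ft_force: [0.2, -0.5, -0.2]
width: 48.3
grasp_force: 0.0
```

```bash
python3 -m jog '0 0 0.01 0 0 0 -0.1; 0 0 0.01 0 0 0 -0.1'
```

```text
t: 16.2
ee_pos: [441.7, -286.9, -4.6]
orientation: [-1.987, -2.433, 0.0]
ft_force: [-0.3, -0.6, 0.2]
width: 48.3
grasp_force: 0.0
```

```bash
python3 -m jog '0 0 0.01 0 0 0 -0.1; 0 0 0.01 0 0 0 -0.1'
```

```text
t: 16.4
ee_pos: [441.8, -287.0, -6.5]
orientation: [-1.987, -2.433, 0.0]
ft_force: [-0.9, -0.5, 0.1]
width: 48.3
grasp_force: 0.0
```

```bash
python3 -m jog '0 0 0 0 0 0 0.2; 0 0 0 0 0 0 0.4; 0 0 0 0 0 0 0.5; 0 0 0 0 0 0 0.55; 0 0 0 0 0 0 0.55; 0 0 0 0 0 0 0.55'
```

```text
t: 17.0
ee_pos: [441.8, -287.0, -6.3]
orientation: [1.987, 2.433, -0.0]
ft_force: [0.5, -1.4, 1.2]
width: 22.0
grasp_force: 30.0
```

Gripped now: 22 mm wide at 30 N. I'll close the command fully, lift a little and check.

```bash
python3 -m jog '0 0 0 0 0 0 0.8; 0 0 0 0 0 0 1; 0 0 -0.02 0 0 0 1; 0 0 -0.1 0 0 0 1; 0 0 -0.2 0 0 0 1; 0 0 -0.35 0 0 0 1; 0 0 -0.5 0 0 0 1; 0 0 -0.5 0 0 0 1'
python3 - <<'E'
from h import *
go([443,-287.5,100],11.5)
c="scene"; get_image(c)
for r in pinpoint("peeler",c): print(c,round(r["confidence"],2),np.round(w(c,r["xyz"]),1))
for r in look_for("peeler",c): print("surf",c,round(r["confidence"],2),np.round(w(c,r["xyz"]),1))
E
```

```text
t: 17.8
ee_pos: [444.0, -288.4, 97.3]
orientation: [1.983, 2.428, 0.001]
ft_force: [0.2, -0.4, -0.5]
width: 21.9
grasp_force: 30.0
t 17.8 pos [ 444.  -288.4   97.3] yaw 11.53 z [ 0.005 -0.004 -1.   ] w 21.9 F [ 0.2 -0.4 -0.5] q [-0.6   0.46  1.92  0.    0.76 -0.8 ]
-> shift [ 0.005 -0.004 -0.014] turn z 0.001
scene 0.61 [ 442.4 -266.   104.8]
scene 0.57 [ 546.9 -425.6    1.7]
surf scene 0.65 [ 543.1 -447.7   11.4]
surf scene 0.5 [ 451.6 -317.7  117.7]
```

Held: the peeler rose with the gripper, underside about 7 mm above the TCP reading. Target TCP is s = −86.5 on the tray axis, i.e. (488.7, −6.3), with tool yaw −9.5°.

```bash
python3 -m jog '0.7 0.25 0 0 0 0.7 1; 0.7 0.25 0 0 0 0.7 1; 0.7 0.25 0 0 0 0.7 1; 0.7 0.25 0 0 0 0.7 1; 0.7 0.25 0 0 0 0.7 1; 0.7 0.25 0 0 0 0.7 1' 
python3 -c "
from h import *
go([488.7,-6.3,97],-9.5)"
```

```text
t: 18.55
ee_pos: [462.6, -140.3, 93.0]
orientation: [-2.395, -2.031, 0.001]
ft_force: [-1.1, 0.1, -0.2]
width: 22.1
grasp_force: 30.0
t 18.55 pos [ 462.6 -140.3   93. ] yaw -9.4 z [-0.001  0.    -1.   ] w 22.1 F [-1.1  0.1 -0.2] q [-0.32  0.41  2.02 -0.    0.71 -0.15]
-> shift [ 0.682  0.02  -0.02 ] turn z 0.003
```

```bash
python3 -m jog '0.68 0.02 0 0 0 0 1; 0.68 0.02 0 0 0 0 1; 0.68 0.02 0 0 0 0 1; 0.68 0.02 0 0 0 0 1; 0.68 0.02 0 0 0 0 1; 0.68 0.02 0 0 0 0 1'
python3 - <<'E'
from h import *
go([488.7,-6.3,0],-9.5)
for c in ("scene","top"):
    get_image(c)
    for t in ("peeler","divider_tab","sardine_tin","tray"):
        for r in pinpoint(t,c): print(c,t,round(r["confidence"],2),np.round(w(c,r["xyz"]),1))
    for r in outline_of("peeler",c)[:2]:
        vs,us=np.nonzero(r["mask"])
        if len(us)<15: continue
        P=np.array([ray(c,u,v,108)[:2] for u,v in zip(us,vs)],np.float32)
        (cx,cy),s,an=cv2.minAreaRect(P); l=cv2.fitLine(P,cv2.DIST_L2,0,.01,.01).ravel()
        print("mask",np.round([cx,cy],1),np.round(s),"axis",np.degrees(np.arctan2(l[1],l[0])),"line pt",l[2:])
E
```

```text
t: 19.15
ee_pos: [488.9, -7.9, 93.4]
orientation: [-2.399, -2.028, 0.001]
ft_force: [-0.6, 0.1, -0.9]
width: 22.2
grasp_force: 30.0
t 19.15 pos [488.9  -7.9  93.4] yaw -9.56 z [-0.001 -0.    -1.   ] w 22.2 F [-0.6  0.1 -0.9] q [-0.04  0.42  2.01 -0.    0.72  0.13]
-> shift [ 0.008 -0.002  0.467] turn z -0.002
scene peeler 0.71 [ 547.7 -431.1    2.4]
scene peeler 0.61 [496.6  18.3  98.1]
scene divider_tab 0.85 [514.5 121.2  78.6]
scene tray 0.6 [508.8  76.3  -4. ]
mask [ 494.9 -484.3] [107.  17.] axis 68.119865 line pt [ 491.23685 -492.87833]
mask [487.  -27.3] [87. 27.] axis 77.19351 line pt [486.8617   -32.774353]
top peeler 0.54 [ 544.7 -424.2   -0.9]
top sardine_tin 0.93 [521.9 201.7   7.3]
mask [ 522.8 -401.5] [103.  19.] axis 68.95732 line pt [ 518.9598  -409.06195]
```

The peeler origin is at s ≈ −61, centred. Lowering.

```bash
python3 -m jog '0.004 0 0.15 0 0 0 1; 0.004 0 0.28 0 0 0 1; 0.004 0 0.36 0 0 0 1; 0.004 0 0.42 0 0 0 1; 0.004 0 0.43 0 0 0 1; 0.004 0 0.43 0 0 0 1'
python3 -m jog '0 0 0.015 0 0 0 1; 0 0 0.015 0 0 0 1'
```

```text
t: 20.35
ee_pos: [489.3, -5.5, 7.7]
orientation: [-2.397, -2.03, 0.0]
ft_force: [0.9, 0.2, -0.1]
width: 21.8
grasp_force: 30.0
t: 20.55
ee_pos: [489.7, -5.6, 5.1]
orientation: [2.397, 2.03, 0.001]
ft_force: [0.5, 0.1, 0.1]
width: 22.2
grasp_force: 30.0
```

```bash
python3 -m jog '0 0 0.01 0 0 0 1; 0 0 0.01 0 0 0 1'
```

```text
t: 20.75
ee_pos: [489.4, -5.6, 2.9]
orientation: [2.397, 2.03, 0.0]
ft_force: [-0.7, 0.5, -0.1]
width: 21.9
grasp_force: 30.0
```

```bash
python3 -m jog '0 0 0.01 0 0 0 1; 0 0 0.01 0 0 0 1'
```

```text
t: 20.95
ee_pos: [489.2, -5.6, 0.6]
orientation: [-2.397, -2.03, 0.0]
ft_force: [-0.3, -0.5, -1.0]
width: 22.2
grasp_force: 30.0
```

```bash
python3 -m jog '0 0 0.01 0 0 0 1; 0 0 0.01 0 0 0 1'
```

```text
t: 21.15
ee_pos: [489.4, -5.5, -0.5]
orientation: [2.397, 2.03, 0.0]
ft_force: [-3.6, 0.2, 13.6]
width: 22.1
grasp_force: 30.0
```

Contact with the tray floor (13.6 N). I'll ease up 1 mm, open gently, then raise.

```bash
python3 -m jog '0 0 -0.005 0 0 0 1; 0 0 -0.005 0 0 0 0.4; 0 0 -0.005 0 0 0 0.2; 0 0 -0.005 0 0 0 0.1; 0 0 -0.005 0 0 0 0; 0 0 -0.005 0 0 0 0; 0 0 -0.005 0 0 0 0'
python3 -m jog '0 0 -0.1 0 0 0 0; 0 0 -0.3 0 0 0 0; 0 0 -0.6 0 0 0 0; 0 0 -0.9 0 0 0 0; 0 0 -0.9 0 0 0 0; 0 0 -0.9 0 0 0 0'
python3 -m jog '-1 0 0 0 0 0 0; -1 0 0 0 0 0 0; -1 0 0 0 0 0 0; -1 0 0 0 0 0 0; -1 0 0 0 0 0 0; -1 0 0 0 0 0 0'
python3 - <<'E'
from h import *
T=np.array([503,79.]);Y=np.array([.165,.986]);X=np.array([.986,-.165])
for c in ("scene","top"):
    get_image(c)
    for t in ("peeler","divider_tab","sardine_tin"):
        for r in pinpoint(t,c):
            P=w(c,r["xyz"]); print(c,t,round(r["confidence"],2),np.round(P,1),"tray xy",np.round([(P[:2]-T)@X,(P[:2]-T)@Y]))
    for r in outline_of("peeler",c)[:2]:
        vs,us=np.nonzero(r["mask"])
        if len(us)<15: continue
        P=np.array([ray(c,u,v,14)[:2] for u,v in zip(us,vs)],np.float32)
        (cx,cy),s,an=cv2.minAreaRect(P); l=cv2.fitLine(P,cv2.DIST_L2,0,.01,.01).ravel()
        q=(P-T)@Y; k=(P-T)@X
        print("mask",np.round([cx,cy],1),np.round(s),"axis",np.degrees(np.arctan2(l[1],l[0])),"tray y",q.min(),q.max(),"x",k.min(),k.max())
E
```

```text
t: 21.85
ee_pos: [489.2, -5.5, -0.4]
orientation: [-2.397, -2.03, 0.0]
ft_force: [-0.1, 0.6, -0.3]
width: 44.1
grasp_force: 0.0
t: 22.45
ee_pos: [491.5, -5.6, 183.1]
orientation: [2.394, 2.027, 0.008]
ft_force: [-0.3, -0.2, 0.3]
width: 43.6
grasp_force: 0.0
t: 23.05
ee_pos: [455.1, -203.5, 178.1]
orientation: [-2.398, -2.025, 0.002]
ft_force: [-0.7, -0.7, -0.4]
width: 44.1
grasp_force: 0.0
scene peeler 0.66 [493.4  18.8   7.4] tray xy [  0. -61.]
scene peeler 0.64 [ 545.4 -429.2    2.8] tray xy [ 126. -494.]
scene divider_tab 0.81 [514.1 120.2  78.9] tray xy [ 4. 42.]
scene sardine_tin 0.67 [523.9 198.7   7. ] tray xy [  1. 121.]
mask [ 542.5 -436.3] [114.  17.] axis 68.058716 tray y -557.4370447998047 -446.2514917602539 x 106.9802907409668 137.81406658935546
mask [488.4 -20.5] [80. 25.] axis 80.799324 tray y -140.18712839508058 -60.83358487319946 x -10.298244308471677 15.265340106964112
top peeler 0.72 [ 546.6 -426.4    1. ] tray xy [ 126. -491.]
top peeler 0.65 [492.4  20.3   8.7] tray xy [ -1. -60.]
top sardine_tin 0.71 [522.1 199.8   7.8] tray xy [ -1. 122.]
mask [488.1  18.9] [165.  24.] axis 80.60388 tray y -144.11900258636473 20.720490829467774 x -16.85182195997238 7.860401416778567
mask [514.4 129.8] [ 23. 139.] axis -9.136702 tray y 40.424208129882814 63.82560595703125 x -66.47212135314942 72.3768215637207
```

The peeler lies flat on the tray floor (origin z ≈ 7–8 mm), tray y −144 to +21, parallel to the tray. The divider is at +43 and the tin unmoved at +122.

```bash
python3 -c "
from workcell import *
print(get_obs()['qvel'], close_job())"
```

```text
the job is handed in; nothing more can be done
[-7.45105159e-03  1.93459512e-03  4.67505661e-05  9.62561189e-04
  3.96498909e-04  2.36526507e-04] None
```

The divider is moved towards the tin (which stayed put), the large peeler lies flat and lengthwise in the empty compartment after two missed grasps, and the job was handed in at about 23 s with no verdict returned.

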